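# Seat a jar lid in the date coder's nest and start the print

### The job

Take the yellow jar lid from the table, set it flat on the lid coder's plate at the loading place between the two yellow marks, and slide it gently along the plate towards the green button until it drops fully home in the round nest. Then press the green start button and let it go, leaving the lid lying flat in the nest. Never push the lid hard against the plate, do not press the button before the lid is home, and leave the red lid and the jars alone.

Things in the scene. Friction and masses are not known exactly. Their poses are not given: they have to be found in the camera images.
- lid_mid (a point): Centre (half-way up) of the yellow jar lid, a flat solid disc 48 mm in diameter and 12 mm thick, 20 to 45 g, lying loose on the table. Its z axis is the disc's axis, up. It marks if pushed: the contact force between lid and coder must never exceed 20 N, down or sideways.
- red_lid_mid (a point): Centre of a red lid of the same size, lying on the table about 100 to 180 mm from the yellow one. Not needed: leave it.
- coder: The lid coder, fixed to the table: a grey bed 140 mm (x) by 360 mm (y, -150 to +210 mm), 20 mm high. Origin on the table, +z up, +y along the bed towards the green button. On it is locked a smooth aluminium plate, 104 mm wide, covering at least y -85 to +85 mm, top at z = 30 mm. Lid centre is at z = 36 mm when lying on the plate, 31 mm when home in the nest. Axes of the coder's points are the same.
- loading (a point): Loading place: where the lid's centre goes first, on the plate's top surface, at x = 0, y = -50 mm, z = 30 mm in the coder's frame, midway between two yellow marks on the aluminium rails that run along the plate at x = +-60 mm (rail tops 26 mm above the table). It is clear of the nest.
- search (a point): Middle of the stretch of plate top where the nest may be (coder x = 0, y = +45 mm, z = 30 mm). The nest is a round flat-bottomed pocket, 51 mm in diameter, 5 mm deep, dark floor, centred on x = 0, but the plate was locked at an unmeasured place: its centre is anywhere within 25 mm of this point along y. Find it by feel or sight. A lid at home stands 7 mm above the plate.
- head_tip (a point): Top centre of the blue marking head, which stands on a post beside the plate: coder x = 110 to 180 mm, y = 15 to 75 mm, 148 mm high. Keep clear of it.
- start_top (a point): Centre of the top of the round green start button, 32 mm in diameter, at the +y end of the coder (x = 0, y = +175 mm in the coder's frame); pressed straight down, it has a spring that takes about 5 N when fully down and pushes it up again when let go.
- start (a joint): Travel of the green start button, m: 0 up, 0.006 fully down; it counts as pressed from 0.004.
- jar_a: A filled jar, 60 mm in diameter and 90 mm tall, yellow cap, standing on the table on the right beyond the coder. Origin under its centre. Leave it.
- jar_b: A like jar, standing on the table on the left. Origin under its centre. Leave it.
- lid: The yellow lid itself; origin at the centre of its underside, 6 mm below its centre.
Not all that is in view belongs to the job. Of the things that look like the lid, take the one that is farthest from the robot's base at the start.

How it is judged:
On the way, in this order (a step that is already met when the one before it is completed fails the run):
1. the yellow lid lies flat on the plate at the loading place (within 20 mm of its centre) (angle between lid_mid's own z axis and vertical below 0.06 rad and z of lid_mid in the frame of coder between 0.0345 and 0.0385 m and contact force between lid and coder above 0.03 N and x of lid_mid in the frame of coder between -0.02 and 0.02 m and y of lid_mid in the frame of coder between -0.07 and -0.034 m), for 0.1 s.
2. it is slid along, flat on the plate, part of the way to the nest (angle between lid_mid's own z axis and vertical below 0.06 rad and z of lid_mid in the frame of coder between 0.0345 and 0.0385 m and contact force between lid and coder above 0.03 N and x of lid_mid in the frame of coder between -0.025 and 0.025 m and y of lid_mid in the frame of coder between -0.03 and 0.008 m), for 0.03 s.
3. the lid has dropped home in the nest (angle between lid_mid's own z axis and vertical below 0.06 rad and x of lid_mid in the frame of coder between -0.008 and 0.008 m and y of lid_mid in the frame of coder between 0.012 and 0.078 m and z of lid_mid in the frame of coder between 0.028 and 0.0328 m), for 0.2 s.
4. with the lid home, the start button is pressed (all of step 3 and value of joint start above 0.004 m), for 0.02 s.
At the end, for the whole second after the job is handed in: The yellow lid lies at rest in the nest: its centre 28 to 32.8 mm above the coder's origin height (31 is home), tilted less than 0.06 rad; the start button is up again (below 2 mm) (all of step 3 and value of joint start below 0.002 m and linear speed of lid below 0.02 m/s); the robot touches nothing.
It fails at once if the lid is pushed against the coder with more than 20 N (contact force between lid and coder above 20 N).
It fails at once if the button is pressed while the lid is not home (value of joint start above 0.004 m and not (angle between lid_mid's own z axis and vertical below 0.06 rad and x of lid_mid in the frame of coder between -0.008 and 0.008 m and y of lid_mid in the frame of coder between 0.012 and 0.078 m and z of lid_mid in the frame of coder between 0.028 and 0.0328 m)).
It fails at once if the red lid is moved by more than 20 mm (distance of red_lid_mid from where it was at the start of the episode above 0.02 m).
It fails at once if a jar is moved by more than 20 mm or tipped (distance of any of jar_a, jar_b from where it was at the start of the episode above 0.02 m or angle between any of jar_a, jar_b's own z axis and vertical above 0.3 rad).
It also fails if it takes over 72 s, if anything falls off the work surface, if the arm or the gripper's body presses on something with over 40 N, if the wrist force passes 120 N, or if a joint passes its speed limit or range.

### The arm

A 6-joint arm with a two-finger parallel gripper is mounted at the origin on the work surface. World frame = base frame: x ahead of the robot, y to its left, z up, the work surface at z = 0. Lengths are in m, angles in rad, forces in N, time in s.
With the tool pointing down it reaches from about 0.3 to 0.75 m from the base axis. Payload 8.5 kg.
Tool frame: the origin (TCP) lies midway between the tips of the shut fingers; the grasp point (between the pads) lies 19 mm behind it; z points along the fingers, y is the line along which they close (so a half turn about z gives the same grasp; the last joint's range is limited). The gripper opens to 88 mm and grips with 3 to 60 N. Pads are 18 mm wide; open, the fingers measure 123 mm over their backs; the gripper's body (75 mm by 187 mm) begins 45 mm behind the grasp point.
Start: joints at [0.905, 0.381, 1.297, -0, 1.464, -0.215], TCP at [0.24, 0.495, 0.239] pointing down, gripper open.
Joint ranges: [-3.11, 3.11], [-0.89, 2.33], [0.22, 2.48], [-1.42, 4.56], [0.17, 2.85], [-2.88, 2.88]. Speed limits (rad/s): [2.39, 2.39, 3.14, 3.14, 3.14, 3.14].

### API

Orientations are given as a unit quaternion [x, y, z, w].
In Python, from plant import ctrl gives the robot as it stands.
- The arm moves only by the tool drive_tool, never from a script. Its argument "moves" is a list of rows, each a list of 4 numbers: the shift along the tool's x, y, z in units of 25 mm (1.0 is 25 mm), then the turn about the tool's z in degrees. In form: [[tx, ty, tz, roll], ...]. A call has 1 to 12 rows; each row shifts and turns the commanded pose from where the row before left it, along the tool's axes as they then stand; what a row does not reach is not made up. A row lasts 1/10 s, in which the tool goes at most 50 mm and 8.59 degrees, less where a joint would pass 70% of its speed; a pose out of reach is approached as far as the arm can. A call is refused whole if a number of a shift passes 1 or a number of a turn 8.59, either way. A call with a gripper value outside its range is refused whole. "fingers" is the closure, from 0 (fully open) to 1 (shut), set as the call begins (left out, the last holds). The fingers move at their own pace and stop on an object; the grip force is fixed at half the most. Time passes only in rows, so rows that do not move let the fingers close. It gives the time, the measured TCP pose, the force, the opening and the grip force at its end, in the units of the state.
- ctrl.observe(): the state, without advancing time (a new reading comes with each control period).
- ctrl.capture(name): name is "scene" or "side" or "wrist"; returns a dict with "color" (480x640x3 uint8, blue, green, red), "camera_matrix" (3x3 intrinsics, pixels), "position" and "orientation" of the camera in the world. Camera axes: x right, y down, z forward; pixel columns grow to the right and rows downward; lengths in m; the calibration is good to about 2 mm. A picture is of the moment at which its call begins. There is no depth.
- ctrl.sign_off(): hands the job in; it is judged then, once.
The state is a dict: "time": time; "joints": joint angles; "qd": joint speeds; "effort": joint torques, N m; "tcp_pos": TCP position; "orientation": TCP orientation; "force": force on the tool from outside, world axes, zero at the start; "moment": the same for the moment, N m; "gripper_width": opening from 0.0 (shut) to 1.0 (fully open); "gripper_force": force on a finger pad.
Only numpy, scipy, OpenCV 4.12 (cv2) and the standard library are available. Lean on these libraries where they do the work, as an engineer would, in place of code of your own. Each camera call takes 0.05 s, during which the arm holds its last target. There are 200 camera calls.

## Working session

There is one attempt and no reset: what is moved stays moved. The work goes in short steps, Python scripts to look and compute and a tool call to move; the robot and the scene stay as the last step left them, time stands still between calls to the robot, and variables do not carry over. Pictures are saved under pics/ and viewed, at most 10 in all, crops included, and the job is handed in when it is done.

Besides the shell and the picture viewer there is one more tool, called after "Call:" as a command line: name --pt "numbers of a row" for each row, then --argument value for the rest. drive_tool: Moves the arm, as the interface text tells. Its arguments: {"type":"object","properties":{"moves":{"type":"array"},"fingers":{"type":"number"}},"required":["moves"]}

```bash
mkdir -p pics; ls; cat > h.py <<'E'
import numpy as np, cv2
from scipy.spatial.transform import Rotation as R
from plant import ctrl
def ray(c,u,v):
    d=np.linalg.solve(np.array(c["camera_matrix"]),[u,v,1.]);return np.array(c["position"]),R.from_quat(c["orientation"]).apply(d)
def on(c,u,v,z):
    o,d=ray(c,u,v);return o+d*(z-o[2])/d[2]
def proj(c,p):
    q=R.from_quat(c["orientation"]).inv().apply(np.array(p)-c["position"]);k=np.array(c["camera_matrix"])@q;return k[:2]/k[2]
def blobs(c,lo,hi,amin=60):
    m=cv2.inRange(cv2.cvtColor(c["color"],cv2.COLOR_BGR2HSV),np.array(lo),np.array(hi))
    n,l,s,ce=cv2.connectedComponentsWithStats(m)
    return [(ce[i].round(1),s[i]) for i in range(1,n) if s[i][4]>=amin]
E
python3 - <<'E'
from h import *
s=ctrl.observe();print({k:np.round(v,3) for k,v in s.items()})
for n in("scene","side"):
    c=ctrl.capture(n);cv2.imwrite(f"pics/{n}0.png",c["color"]);print(n,np.round(c["position"],3),np.round(c["orientation"],3),np.round(c["camera_matrix"],1).tolist())
    for nm,lo,hi in(("yel",(20,100,80),(35,255,255)),("grn",(45,100,50),(85,255,255)),("red",(0,130,60),(8,255,255)),("blu",(100,120,50),(125,255,255))):
        for b in blobs(c,lo,hi): print(nm,b)
E
```

```text
pics
{'time': np.float64(0.0), 'joints': array([ 0.905,  0.381,  1.298, -0.   ,  1.464, -0.215]), 'qd': array([-0.003,  0.001,  0.001, -0.   ,  0.002, -0.002]), 'effort': array([ 1.0000e-03, -4.3791e+01, -2.2457e+01,  7.2000e-02,  3.5000e-02,
       -0.0000e+00]), 'tcp_pos': array([0.239, 0.495, 0.238]), 'orientation': array([ 0.223,  0.975, -0.001, -0.   ]), 'force': array([-0.24 ,  0.271,  0.742]), 'moment': array([0.035, 0.006, 0.055]), 'gripper_force': np.float64(0.0), 'gripper_width': np.float64(1.0)}
scene [ 1.244 -0.531  0.995] [ 0.838  0.385 -0.166 -0.349] [[618.8, 0.0, 333.2], [0.0, 618.8, 240.2], [0.0, 0.0, 1.0]]
yel (array([470.3, 194.9]), array([459, 188,  24,  15, 282], dtype=int32))
yel (array([149.6, 282.9]), array([138, 275,  24,  17, 314], dtype=int32))
yel (array([226.6, 328.4]), array([215, 319,  24,  20, 384], dtype=int32))
yel (array([199.6, 369.5]), array([187, 359,  26,  22, 455], dtype=int32))
yel (array([295.4, 380.3]), array([281, 368,  30,  26, 635], dtype=int32))
grn (array([363.2, 219.1]), array([357, 215,  14,   9, 104], dtype=int32))
red (array([163.9, 
[... 301 characters left out ...]
7.2], [0.0, 0.0, 1.0]]
yel (array([266.5, 175.6]), array([257, 169,  19,  14, 187], dtype=int32))
yel (array([454.3, 279.4]), array([443, 271,  23,  18, 321], dtype=int32))
yel (array([379.9, 349.7]), array([370, 340,  21,  20, 333], dtype=int32))
yel (array([424.7, 366.6]), array([414, 357,  22,  20, 357], dtype=int32))
yel (array([321.4, 422.4]), array([310, 411,  24,  24, 452], dtype=int32))
grn (array([266.4, 247.4]), array([260, 243,  13,  10,  98], dtype=int32))
red (array([370.5, 402.1]), array([360, 392,  22,  22, 387], dtype=int32))
blu (array([22.2, 19.8]), array([   0,    0,   56,   43, 1689], dtype=int32))
blu (array([346.3, 219.2]), array([333, 208,  27,  28, 412], dtype=int32))
```

```bash
python3 - <<'E'
import cv2,numpy as np
a=cv2.imread("pics/scene0.png");cv2.imwrite("pics/a.png",cv2.resize(a[150:450,100:520],(800,571),interpolation=cv2.INTER_CUBIC))
a=cv2.imread("pics/side0.png");cv2.imwrite("pics/b.png",cv2.resize(a[150:450,220:520],(600,600),interpolation=cv2.INTER_CUBIC))
from h import *
cs={n:ctrl.capture(n) for n in("scene","side")}
Y={"scene":[(470.3,194.9),(149.6,282.9),(226.6,328.4),(199.6,369.5),(295.4,380.3)],"side":[(266.5,175.6),(454.3,279.4),(379.9,349.7),(424.7,366.6),(321.4,422.4)]}
for n in Y:
  for p in Y[n]: print(n,p,[on(cs[n],*p,z)[:2].round(3).tolist() for z in(.007,.09)])
print("grn",on(cs["scene"],363.2,219.1,.03),on(cs["side"],266.4,247.4,.03))
def tri(p,q):
  o,d=ray(cs["scene"],*p);o2,d2=ray(cs["side"],*q);t=np.linalg.lstsq(np.c_[d,-d2],o2-o,rcond=None)[0];return o+d*t[0],o2+d2*t[1]
print(tri((363.2,219.1),(266.4,247.4)))
print("blu",tri((374,250.9),(346.3,219.2)))
E
```

```text
scene (470.3, 194.9) [[0.575, 0.47], [0.631, 0.386]]
scene (149.6, 282.9) [[0.316, -0.266], [0.394, -0.289]]
scene (226.6, 328.4) [[0.526, -0.209], [0.586, -0.236]]
scene (199.6, 369.5) [[0.573, -0.301], [0.63, -0.32]]
scene (295.4, 380.3) [[0.71, -0.179], [0.755, -0.209]]
side (266.5, 175.6) [[0.681, 0.474], [0.624, 0.379]]
side (454.3, 279.4) [[0.815, -0.171], [0.747, -0.212]]
side (379.9, 349.7) [[0.527, -0.212], [0.483, -0.25]]
side (424.7, 366.6) [[0.574, -0.304], [0.526, -0.334]]
side (321.4, 422.4) [[0.318, -0.269], [0.292, -0.302]]
grn [0.48522871 0.19578638 0.03      ] [0.49462802 0.19127705 0.03      ]
(array([0.49157496, 0.1897089 , 0.03807235]), array([0.49191235, 0.18649298, 0.03538591]))
blu (array([0.6512522 , 0.0685937 , 0.13829617]), array([0.65192119, 0.06194488, 0.13318193]))
```

View pics/a.png

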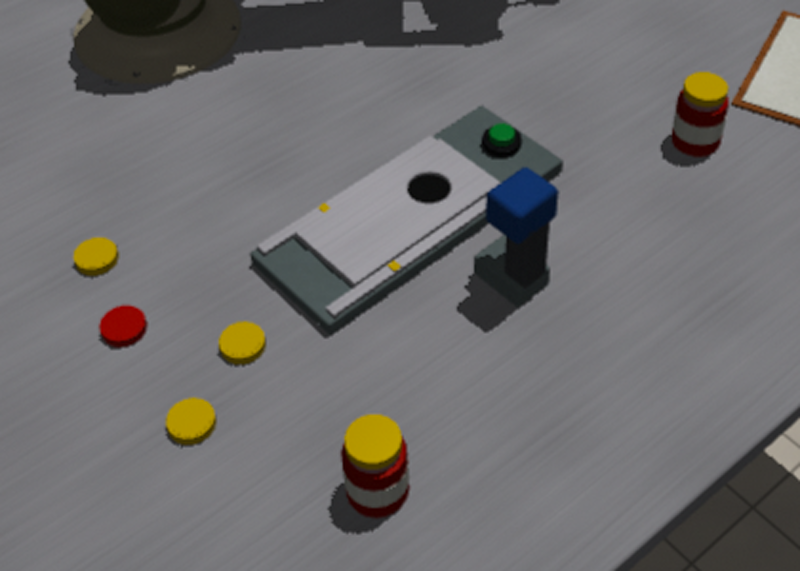

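View pics/b.png

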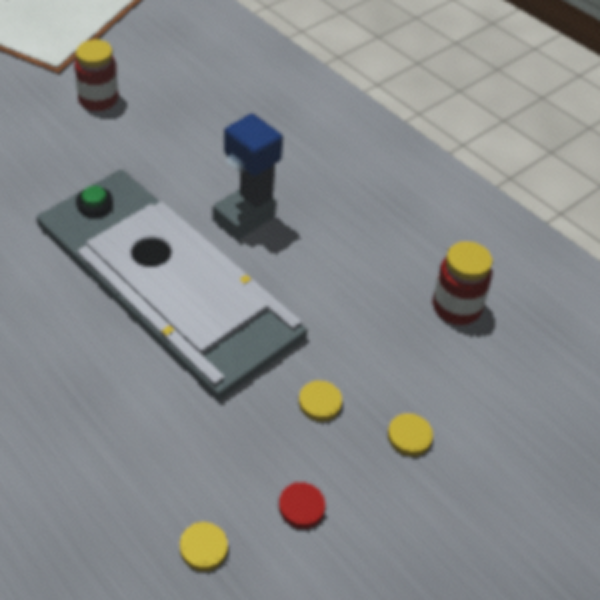

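Both pictures show three yellow lids, with the red lid among them. The farthest yellow lid is at scene (200,370) and side (425,367), which puts it at about (0.573, -0.302). The dark nest is at scene (325,248) and side (295,275). The yellow marks are at scene (270,259) and (307,290), and side (303,315) and (342,290).

```bash
python3 - <<'E'
from h import *
P={}
for n,roi in(("scene",(255,220,340,300)),("side",(280,255,355,325))):
    c=ctrl.capture(n);x0,y0,x1,y1=roi
    im=np.full_like(c["color"],128);im[y0:y1,x0:x1]=c["color"][y0:y1,x0:x1];c2=dict(c,color=im)
    ys=[b for b in blobs(c2,(20,80,60),(35,255,255),5)]
    dk=[b for b in blobs(c2,(0,0,0),(180,255,50),60)]
    print(n,"marks",[(b[0],b[1][4],on(c,*b[0],.026).round(4)) for b in ys])
    print("dark",[(b[0],b[1][2:],on(c,*b[0],.028).round(4)) for b in dk])
    print("red",[on(c,*b[0],.007).round(3) for b in blobs(c,(0,130,60),(8,255,255),200)])
    if len(ys)==2:P[n]=[on(c,*b[0],.026) for b in ys]
g=np.array([.490,.191])
for n in P:
    m=(P[n][0]+P[n][1])[:2]/2; v=P[n][0][:2]-P[n][1][:2];print(n,m,np.linalg.norm(v),"axis from marks",np.degrees(np.arctan2(v[1],v[0]))%180, "to button",np.degrees(np.arctan2(*(g-m)[::-1])),np.linalg.norm(g-m))
E
```

```text
scene marks [(array([269.5, 258.7]), np.int32(22), array([ 0.4423, -0.04  ,  0.026 ])), (array([306.4, 289.1]), np.int32(31), array([ 0.5627, -0.034 ,  0.026 ]))]
dark [(array([324.8, 248.3]), array([ 22,  15, 258], dtype=int32), array([0.4982, 0.0696, 0.028 ])), (array([322.8, 287.9]), array([ 36,  25, 160], dtype=int32), array([ 0.5838, -0.0073,  0.028 ]))]
red [array([ 0.424, -0.293,  0.007])]
side marks [(array([342.5, 289. ]), np.int32(12), array([ 0.5628, -0.0368,  0.026 ])), (array([303.3, 314.8]), np.int32(19), array([ 0.4414, -0.0421,  0.026 ]))]
dark [(array([343.4, 260. ]), array([ 27,  13, 126], dtype=int32), array([0.6251, 0.0354, 0.028 ])), (array([295.1, 275.7]), array([ 17,  12, 168], dtype=int32), array([0.4966, 0.0668, 0.028 ]))]
red [array([ 0.425, -0.295,  0.007])]
scene [ 0.5024861  -0.03701579] 0.1205789434358202 axis from marks 2.8784489239801587 to button 93.13437461065918 0.22835740641337815
side [ 0.50209975 -0.03941483] 0.12155276781839258 axis from marks 2.4924912278425246 to button 93.00600649263001 0.23073231226460633
```

```bash
cat >> h.py <<'E'
LOAD=np.array([.5022,-.0385]);TH=np.radians(2.85)
cx=np.array([np.cos(TH),np.sin(TH)]);cy=np.array([-np.sin(TH),np.cos(TH)])
def coder(p): d=np.array(p)[:2]-LOAD;return np.array([d@cx,d@cy-.05])*1e3
def delta(t):
    s=ctrl.observe();r=R.from_quat(s["orientation"])
    y=r.apply([0,1,0]);return "units",(r.inv().apply(np.array(t)-s["tcp_pos"])/.025).round(2),"tool y deg",np.degrees(np.arctan2(y[1],y[0])).round(2),"tcp",s["tcp_pos"].round(4),"F",s["force"].round(2)
E
echo
```

Call:
drive_tool --pt "0 0 0 -7.2" --pt "0 0 0 -7.2" --pt "0 0 0 -7.2" --pt "0 0 0 -7.2" --pt "0 0 0 0" --fingers 0

```text
time: 0.8
tcp_pos: [0.2396, 0.495, 0.2387]
orientation: [-0.026, 1.0, -0.0, -0.0]
force: [0.6, -0.8, -0.0]
gripper_width: 1.002
gripper_force: 0.0
```

```bash
python3 -c "
from h import *
print(delta([.5735,-.3025,.15]))"
```

```text
('units', array([-11.65, -32.56,   3.55]), 'tool y deg', np.float64(93.03), 'tcp', array([0.2396, 0.495 , 0.2387]), 'F', array([ 0.6 , -0.83, -0.05]))
```

Call:
drive_tool --pt "-0.4 -0.9 0 0" --pt "-0.4 -0.9 0 0" --pt "-0.4 -0.9 0 0" --pt "-0.4 -0.9 0 0" --pt "-0.4 -0.9 0 0" --pt "-0.4 -0.9 0 0" --pt "-0.4 -0.9 0 0" --pt "-0.4 -0.9 0 0" --pt "-0.4 -0.9 0 0" --pt "-0.4 -0.9 0 0" --pt "-0.4 -0.9 0 0" --pt "-0.4 -0.9 0 0"

```text
time: 2.0
tcp_pos: [0.3738, 0.2307, 0.2388]
orientation: [-0.024, 1.0, 0.0, 0.0]
force: [0.2, -0.1, -0.6]
gripper_width: 1.002
gripper_force: 0.0
```

Call:
drive_tool --pt "-0.3 -0.9 0 0" --pt "-0.3 -0.9 0 0" --pt "-0.3 -0.9 0 0" --pt "-0.3 -0.9 0 0" --pt "-0.3 -0.9 0 0" --pt "-0.3 -0.9 0 0" --pt "-0.3 -0.9 0 0" --pt "-0.3 -0.9 0 0" --pt "-0.3 -0.9 0 0" --pt "-0.3 -0.9 0 0" --pt "-0.3 -0.9 0 0" --pt "-0.3 -0.9 0 0"

```text
time: 3.2
tcp_pos: [0.4776, -0.0343, 0.2388]
orientation: [-0.024, 1.0, 0.0, 0.0]
force: [-0.1, -0.1, 0.9]
gripper_width: 1.0
gripper_force: 0.0
```

Call:
drive_tool --pt "-0.3 -0.9 0.3 0" --pt "-0.3 -0.9 0.3 0" --pt "-0.3 -0.9 0.3 0" --pt "-0.3 -0.9 0.3 0" --pt "-0.3 -0.9 0.3 0" --pt "-0.3 -0.9 0.3 0" --pt "-0.3 -0.9 0.3 0" --pt "-0.3 -0.9 0.3 0" --pt "-0.3 -0.9 0.3 0" --pt "-0.3 -0.9 0.3 0" --pt "-0.3 -0.9 0.3 0" --pt "0 0 0 0"

```text
time: 4.4
tcp_pos: [0.5726, -0.2783, 0.1546]
orientation: [-0.023, 1.0, 0.0, -0.001]
force: [-0.2, -0.3, 0.1]
gripper_width: 1.0
gripper_force: 0.0
```

```bash
python3 - <<'E'
from h import *
print(delta([.5735,-.3025,.003]))
c=ctrl.capture("wrist");cv2.imwrite("pics/w1.png",c["color"]);print(c["position"],c["orientation"])
for b in blobs(c,(20,100,80),(35,255,255),300): print(b,on(c,*b[0],.012).round(4))
E
```

```text
('units', array([-0.  , -0.97,  6.06]), 'tool y deg', np.float64(92.66), 'tcp', array([ 0.5726, -0.2783,  0.1546]), 'F', array([-0.23, -0.35,  0.11]))
[ 0.50749908 -0.28103401  0.30004364] [0.68486934 0.71709277 0.09376702 0.08910495]
(array([403.4, 177.8]), array([ 373,  148,   62,   60, 2868], dtype=int32)) [ 0.5288 -0.2117  0.012 ]
(array([289.2, 229.7]), array([ 261,  201,   57,   58, 2565], dtype=int32)) [ 0.5756 -0.302   0.012 ]
```

View pics/w1.png

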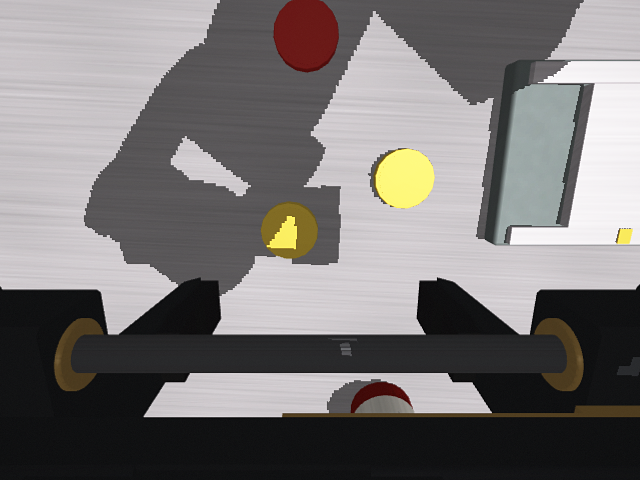

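The wrist view shows the wanted lid at (289,230), half in the gripper's shadow. That puts it at about (0.5745, -0.3025), which agrees with the other views. Now I go down to it.

Call:
drive_tool --pt "-0.08 -0.97 0 0" --pt "0 0 0.6 0" --pt "0 0 0.8 0" --pt "0 0 0.8 0" --pt "0 0 0.8 0" --pt "0 0 0.8 0" --pt "0 0 0.6 0" --pt "0 0 0.4 0" --pt "0 0 0 0" --pt "0 0 0 0"

```text
time: 5.45
tcp_pos: [0.5761, -0.3002, 0.0371]
orientation: [-0.026, 1.0, -0.0, 0.0]
force: [0.3, -0.7, 0.2]
gripper_width: 1.001
gripper_force: 0.0
```

```bash
python3 -c "
from h import *
print(delta([.5745,-.3025,.003]))"
```

```text
('units', array([ 0.07, -0.09,  1.36]), 'tool y deg', np.float64(92.95), 'tcp', array([ 0.5761, -0.3002,  0.0371]), 'F', array([ 0.32, -0.74,  0.19]))
```

Call:
drive_tool --pt "0.07 -0.09 0.4 0" --pt "0 0 0.4 0" --pt "0 0 0.3 0" --pt "0 0 0.2 0" --pt "0 0 0 0" --pt "0 0 0 0"

```text
time: 6.05
tcp_pos: [0.5743, -0.3027, 0.0038]
orientation: [-0.026, 1.0, -0.0, 0.0]
force: [0.0, -0.6, -0.5]
gripper_width: 1.001
gripper_force: 0.0
```

Call:
drive_tool --pt "0 0 0 0" --pt "0 0 0 0" --pt "0 0 0 0" --pt "0 0 0 0" --pt "0 0 0 0" --pt "0 0 0 0" --pt "0 0 0 0" --pt "0 0 0 0" --fingers 1

```text
time: 6.85
tcp_pos: [0.5742, -0.3027, 0.0038]
orientation: [-0.026, 1.0, -0.0, -0.0]
force: [0.2, -0.3, 1.2]
gripper_width: 0.53
gripper_force: 30.0
```

Call:
drive_tool --pt "0 0 -0.2 0" --pt "0 0 -0.6 0" --pt "0 0 -0.8 0" --pt "0 0 -0.8 0" --pt "0 0 -0.8 0" --pt "0 0 -0.6 0" --pt "0 0 0 0" --pt "0 0 0 0"

```text
time: 7.65
tcp_pos: [0.5741, -0.3026, 0.0991]
orientation: [-0.026, 1.0, -0.0, 0.0]
force: [-0.6, -0.4, 0.3]
gripper_width: 0.526
gripper_force: 30.0
```

```bash
python3 - <<'E'
from h import *
print(delta([*LOAD,.08]))
c=ctrl.capture("side");a=c["color"];u,v=proj(c,ctrl.observe()["tcp_pos"]).astype(int);print(u,v)
cv2.imwrite("pics/s2.png",cv2.resize(a[v-75:v+75,u-100:u+100],(800,600),interpolation=cv2.INTER_CUBIC))
E
```

```text
('units', array([ 2.32, 10.7 ,  0.76]), 'tool y deg', np.float64(92.97), 'tcp', array([ 0.5741, -0.3026,  0.0991]), 'F', array([-0.58, -0.35,  0.35]))
430 341
```

View pics/s2.png

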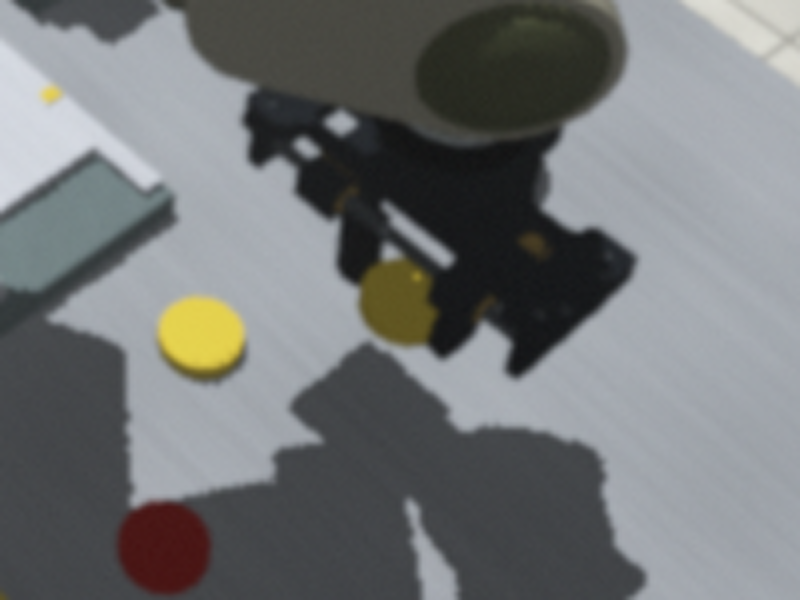

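The side crop shows the lid held flat between the fingers at (400,300), and the other lids have not moved. Next I carry it to the loading place.

Call:
drive_tool --pt "0.2 0.4 0 0" --pt "0.2 0.8 0 0" --pt "0.2 1 0 0" --pt "0.2 1 0 0" --pt "0.2 1 0 0" --pt "0.2 1 0 0" --pt "0.2 1 0 0" --pt "0.2 1 0 0" --pt "0.2 1 0 0" --pt "0.2 1 0 0" --pt "0.2 1 0 0" --pt "0 0.3 0 0"

```text
time: 8.9
tcp_pos: [0.5045, -0.0415, 0.0981]
orientation: [-0.027, 1.0, 0.0, -0.001]
force: [0.2, 0.0, 0.3]
gripper_width: 0.533
gripper_force: 30.0
```

Call:
drive_tool --pt "0 0 0 0" --pt "0 0 0 0"

```text
time: 9.1
tcp_pos: [0.506, -0.0441, 0.0985]
orientation: [-0.026, 1.0, -0.0, 0.0]
force: [0.2, -0.9, 0.3]
gripper_width: 0.529
gripper_force: 30.0
```

```bash
python3 - <<'E'
from h import *
print(delta([*LOAD,.035]))
c=ctrl.capture("wrist");cv2.imwrite("pics/w2.png",c["color"])
for b in blobs(c,(20,100,60),(35,255,255),30): print("y",b,on(c,*b[0],.026).round(4))
for b in blobs(c,(45,100,50),(85,255,255),30): print("g",b,on(c,*b[0],.035).round(4))
for b in blobs(c,(0,0,0),(180,255,50),300): print("d",b,on(c,*b[0],.028).round(4))
E
```

```text
('units', array([0.14, 0.23, 2.54]), 'tool y deg', np.float64(92.96), 'tcp', array([ 0.506 , -0.0441,  0.0985]), 'F', array([ 0.18, -0.93,  0.32]))
y (array([328.9, 153.9]), array([321, 144,  17,  21, 350], dtype=int32)) [ 0.4451 -0.0406  0.026 ]
y (array([ 79.3, 261.9]), array([  41,  229,   78,   68, 4009], dtype=int32)) [ 0.5209 -0.1973  0.026 ]
y (array([318.3, 297.5]), array([ 263,  252,  112,   83, 7712], dtype=int32)) [ 0.5378 -0.0422  0.026 ]
d (array([494.6, 250.4]), array([ 457,  214,   76,   74, 4366], dtype=int32)) [0.499  0.0675 0.028 ]
d (array([316.2, 390.7]), array([    0,   277,   640,   203, 99119], dtype=int32)) [ 0.6082 -0.0401  0.028 ]
```

View pics/w2.png

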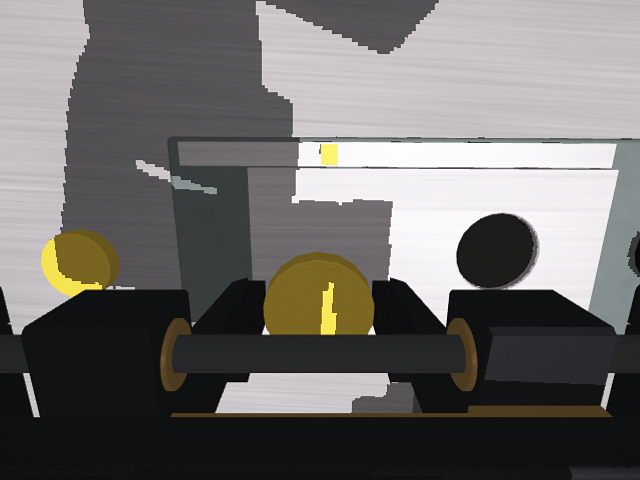

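The wrist view shows the lid held flat at (318,310). The nest is at (495,250), agreeing with the fixed views at coder y about +56 mm. Next I lower it.

Call:
drive_tool --pt "0.14 0.23 0.4 0" --pt "0 0 0.7 0" --pt "0 0 0.7 0" --pt "0 0 0.4 0" --pt "0 0 0.1 0" --pt "0 0 0 0" --pt "0 0 0 0"

```text
time: 9.85
tcp_pos: [0.5022, -0.0381, 0.0418]
orientation: [-0.026, 1.0, -0.0, 0.001]
force: [-0.1, -1.1, -0.1]
gripper_width: 0.53
gripper_force: 30.0
```

```bash
python3 -c "
from h import *
print(delta([*LOAD,.0345]))"
```

```text
('units', array([ 0.  , -0.01,  0.29]), 'tool y deg', np.float64(92.96), 'tcp', array([ 0.5022, -0.0381,  0.0418]), 'F', array([-0.08, -1.12, -0.1 ]))
```

Call:
drive_tool --pt "0 0 0.12 0" --pt "0 0 0.08 0" --pt "0 0 0.06 0" --pt "0 0 0 0" --pt "0 0 0 0"

```text
time: 10.35
tcp_pos: [0.5018, -0.0378, 0.0348]
orientation: [-0.026, 1.0, 0.0, -0.0]
force: [-0.3, -0.5, -1.1]
gripper_width: 0.531
gripper_force: 30.0
```

Call:
drive_tool --pt "0 0 0.03 0" --pt "0 0 0 0" --pt "0 0 0 0"

```text
time: 10.65
tcp_pos: [0.5018, -0.0378, 0.034]
orientation: [-0.026, 1.0, 0.0, 0.0]
force: [-0.4, -0.1, 0.4]
gripper_width: 0.534
gripper_force: 30.0
```

Call:
drive_tool --pt "0 0 0 0" --pt "0 0 0 0" --pt "0 0 0 0" --pt "0 0 0 0" --pt "0 0 0 0" --fingers 0.38

```text
time: 11.15
tcp_pos: [0.5018, -0.0378, 0.034]
orientation: [-0.026, 1.0, -0.0, 0.0]
force: [-0.3, -0.4, 0.2]
gripper_width: 0.62
gripper_force: 0.0
```

```bash
python3 - <<'E'
from h import *
print(delta([*LOAD,.033]))
for n in("scene","side","wrist"):
    c=ctrl.capture(n);cv2.imwrite(f"pics/{n}3.png",c["color"])
    u,v=proj(c,[*LOAD,.042])
    for b in blobs(c,(20,100,50),(35,255,255),20):
        if np.linalg.norm(b[0]-[u,v])<90: p=on(c,*b[0],.04);print(n,b,p.round(4),coder(p).round(1))
a=cv2.imread("pics/side3.png");u,v=proj(ctrl.capture("side"),[*LOAD,.042]).astype(int)
cv2.imwrite("pics/s3.png",cv2.resize(a[v-60:v+60,u-80:u+80],(800,600),interpolation=cv2.INTER_CUBIC))
E
```

```text
('units', array([-0.01, -0.03,  0.04]), 'tool y deg', np.float64(92.97), 'tcp', array([ 0.5018, -0.0378,  0.034 ]), 'F', array([-0.28, -0.35,  0.21]))
scene (array([288.8, 270.7]), array([279, 261,  21,  20, 333], dtype=int32)) [ 0.5086 -0.0372  0.04  ] [  6.4 -49. ]
scene (array([306.2, 289.2]), array([303, 287,   7,   6,  26], dtype=int32)) [ 0.5725 -0.0416  0.04  ] [ 70.  -56.6]
scene (array([226.6, 329.6]), array([215, 318,  24,  24, 450], dtype=int32)) [ 0.5522 -0.2214  0.04  ] [  40.8 -235.2]
side (array([319.7, 300. ]), array([314, 291,  14,  17, 170], dtype=int32)) [ 0.4912 -0.0395  0.04  ] [-11.  -50.4]
side (array([379.8, 349.8]), array([369, 340,  22,  20, 338], dtype=int32)) [ 0.5089 -0.2276  0.04  ] [  -2.7 -239.1]
wrist (array([318.3, 297.5]), array([ 263,  252,  112,   83, 7734], dtype=int32)) [ 0.4986 -0.0377  0.04  ] [ -3.5 -49. ]
```

View pics/s3.png

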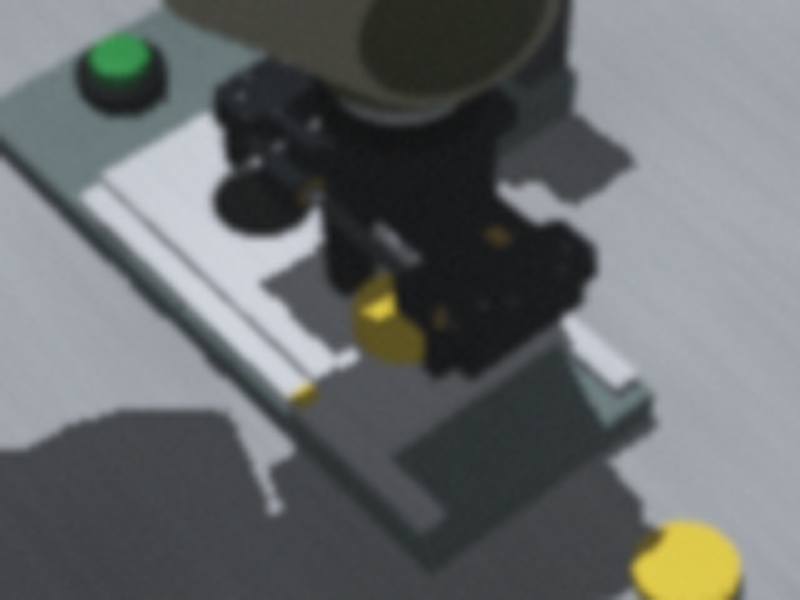

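The side crop shows the lid on the plate between the marks, inside the loose fingers at (390,320). To check the sideways offset, I compare lid and nest edges in one wrist picture.

```bash
python3 - <<'E'
from h import *
c=ctrl.capture("wrist");a=c["color"];hsv=cv2.cvtColor(a,cv2.COLOR_BGR2HSV)
def top(m,x0,x1):
    P=[]
    for u in range(x0,x1,2):
        r=np.where(m[200:335,u])[0]
        if len(r):P.append(on(c,u,r[0]+199.5,.030))
    return np.array(P)
def fit(P,r):  # centre with known radius
    from scipy.optimize import least_squares
    return least_squares(lambda q:np.hypot(*(P[:,:2]-q).T)-r,P[:,:2].mean(0)+[.015,0])
L=top(cv2.inRange(hsv,(20,100,40),(35,255,255)),295,345)
f=fit(L,.024);print("lid",f.x.round(4),coder(f.x).round(1),np.abs(f.fun).max())
D=cv2.inRange(hsv,(0,0,0),(180,255,50));n=[b for b in blobs(c,(0,0,0),(180,255,50),800)];print(n)
for b in n:
    x,y,w,h,A=b[1]
    if w<110 and 300<x<560:
        N=top(D,x+w//5,x+w*4//5);f=fit(N,.0255);print("nest",f.x.round(4),coder(f.x).round(1),np.abs(f.fun).max())
for b in blobs(c,(20,100,60),(35,255,255),30): print("y",b[0],b[1][4],coder(on(c,*b[0],.026)).round(1))
E
```

```text
lid [ 0.5053 -0.0374] [  3.2 -49.1] 0.00047241002416594305
[(array([321.7, 386.7]), array([     0,    249,    640,    231, 101510], dtype=int32))]
y [318. 167.] 667 [-56.9 -49.2]
y [318.3 297.5] 7737 [  2.7 -49. ]
y [ 18.  293.1] 1513 [   0.8 -188.5]
y [316.4 405.7] 310 [ 62.3 -49.8]
```

The marks read from the same picture give the wrist view a +2.7 mm bias in x, so the lid is at x about +0.5 mm and y about -49 mm. I now slide it gently.

Call:
drive_tool --pt "0 0 0.04 0" --pt "0 0.1 0 0" --pt "0 0.2 0 0" --pt "0 0.2 0 0" --pt "0 0.2 0 0" --pt "0 0.2 0 0" --pt "0 0.2 0 0" --pt "0 0.2 0 0" --pt "0 0.2 0 0" --pt "0 0.2 0 0" --pt "0 0.1 0 0" --pt "0 0 0 0"

```text
time: 12.6
tcp_pos: [0.4995, 0.0074, 0.033]
orientation: [-0.026, 1.0, 0.0, -0.0]
force: [-0.9, 0.1, -0.4]
gripper_width: 0.621
gripper_force: 0.0
```

```bash
cat > m.py <<'E'
from h import *
s=ctrl.observe();print(delta([*(LOAD+cy*.1105),.033]),"tcp coder",coder(s["tcp_pos"]).round(1))
c=ctrl.capture("wrist");hsv=cv2.cvtColor(c["color"],cv2.COLOR_BGR2HSV)
m=cv2.inRange(hsv,(20,100,40),(35,255,255));P=[]
for u in range(298,340,2):
    r=np.where(m[200:335,u])[0]
    if len(r):P.append([u,r[0]+199.5])
print("top row",np.min(P,0)[1])
from scipy.optimize import least_squares
for z in(.030,.025):
    Q=np.array([on(c,*p,z)[:2] for p in P]);f=least_squares(lambda q:np.hypot(*(Q-q).T)-.024,Q.mean(0)+[.015,0]);print(z,"lid coder",(coder(f.x)-[2.7,0]).round(1))
for b in blobs(c,(20,100,40),(35,255,255),1000): print(b)
cv2.imwrite("pics/wl.png",c["color"])
E
python3 m.py
```

```text
('units', array([-0.02,  2.58,  0.  ]), 'tool y deg', np.float64(93.0), 'tcp', array([0.4995, 0.0074, 0.033 ]), 'F', array([-0.94,  0.13, -0.36])) tcp coder [-0.5 -4. ]
top row 251.5
0.03 lid coder [ 0.4 -6.3]
0.025 lid coder [ 1.9 -6.3]
(array([311.4, 298. ]), array([ 255,  252,  114,   83, 7719], dtype=int32))
```

Call:
drive_tool --pt "0 0.1 0 0" --pt "0 0.2 0 0" --pt "0 0.2 0 0" --pt "0 0.2 0 0" --pt "0 0.2 0 0" --pt "0 0.2 0 0" --pt "0 0.2 0 0" --pt "0 0.2 0 0" --pt "0 0.2 0 0" --pt "0 0.15 0 0" --pt "0 0.1 0 0" --pt "0 0 0 0"

```text
time: 13.85
tcp_pos: [0.4969, 0.0561, 0.033]
orientation: [-0.026, 1.0, 0.0, -0.0]
force: [-0.7, 0.7, -0.4]
gripper_width: 0.617
gripper_force: 0.0
```

```bash
python3 m.py
```

```text
('units', array([-0.02,  0.63, -0.  ]), 'tool y deg', np.float64(92.99), 'tcp', array([0.4969, 0.0561, 0.033 ]), 'F', array([-0.66,  0.72, -0.37])) tcp coder [-0.6 44.7]
top row 251.5
0.03 lid coder [ 0.2 42.5]
0.025 lid coder [ 1.7 42.5]
(array([311.5, 297.8]), array([ 255,  252,  114,   83, 7771], dtype=int32))
```

Call:
drive_tool --pt "0 0.06 0 0" --pt "0 0.06 0 0" --pt "0 0.06 0 0" --pt "0 0.06 0 0" --pt "0 0.06 0 0" --pt "0 0.06 0 0" --pt "0 0.06 0 0" --pt "0 0 0 0"

```text
time: 14.7
tcp_pos: [0.4964, 0.0665, 0.033]
orientation: [-0.026, 1.0, 0.0, -0.0]
force: [0.5, 0.3, -0.0]
gripper_width: 0.62
gripper_force: 0.0
```

```bash
python3 m.py
```

```text
('units', array([-0.02,  0.22, -0.  ]), 'tool y deg', np.float64(92.98), 'tcp', array([0.4964, 0.0665, 0.033 ]), 'F', array([ 0.47,  0.33, -0.02])) tcp coder [-0.6 55.1]
top row 250.5
0.03 lid coder [-0.6 53.3]
0.025 lid coder [ 0.9 53.3]
(array([312.2, 296.8]), array([ 257,  251,  112,   84, 7827], dtype=int32))
```

Call:
drive_tool --pt "0 0.04 0 0" --pt "0 0.04 0 0" --pt "0 0.04 0 0" --pt "0 0 0 0"

```text
time: 15.15
tcp_pos: [0.4963, 0.0694, 0.033]
orientation: [-0.026, 1.0, -0.0, -0.0]
force: [0.4, 0.1, 0.5]
gripper_width: 0.619
gripper_force: 0.0
```

```bash
python3 m.py
```

```text
('units', array([-0.02,  0.1 , -0.  ]), 'tool y deg', np.float64(92.98), 'tcp', array([0.4963, 0.0694, 0.033 ]), 'F', array([0.43, 0.06, 0.51])) tcp coder [-0.6 58. ]
top row 250.5
0.03 lid coder [-0.5 55.5]
0.025 lid coder [ 1.  55.5]
(array([311.3, 296.8]), array([ 256,  251,  112,   84, 7805], dtype=int32))
```

Call:
drive_tool --pt "0 0.04 0 0" --pt "0 0.04 0 0" --pt "0 0 0 0"

```text
time: 15.5
tcp_pos: [0.4962, 0.0714, 0.033]
orientation: [-0.026, 1.0, 0.0, -0.0]
force: [0.1, -0.1, 0.5]
gripper_width: 0.62
gripper_force: 0.0
```

```bash
python3 m.py
```

```text
('units', array([-0.02,  0.02, -0.  ]), 'tool y deg', np.float64(92.98), 'tcp', array([0.4962, 0.0714, 0.033 ]), 'F', array([ 0.14, -0.1 ,  0.47])) tcp coder [-0.6 60. ]
top row 248.5
0.03 lid coder [-1.2 57.3]
0.025 lid coder [ 0.2 57.3]
(array([310.9, 295.7]), array([ 256,  249,  110,   86, 7846], dtype=int32))
```

View pics/wl.png

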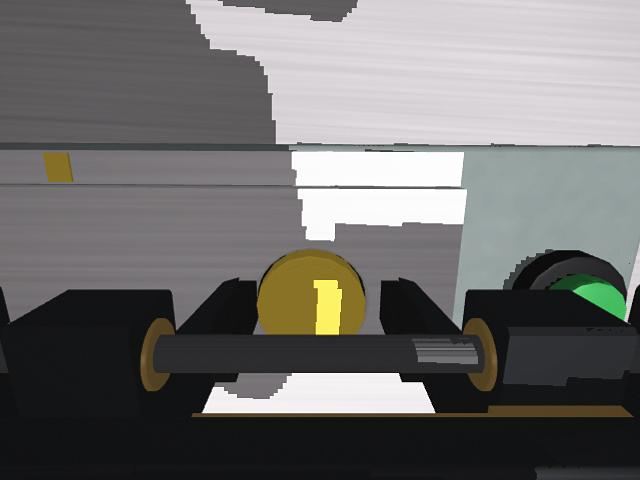

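The wrist view shows the lid at (311,296) inside the dark nest rim, looking dropped or nearly so. A small extra nudge will confirm it.

Call:
drive_tool --pt "0 0.03 0 0" --pt "0 0 0 0"

```text
time: 15.75
tcp_pos: [0.4961, 0.0721, 0.033]
orientation: [-0.026, 1.0, 0.0, -0.0]
force: [0.5, -0.2, -0.5]
gripper_width: 0.623
gripper_force: 0.0
```

```bash
python3 m.py
```

```text
('units', array([-0.02, -0.01, -0.  ]), 'tool y deg', np.float64(92.97), 'tcp', array([0.4961, 0.0721, 0.033 ]), 'F', array([ 0.47, -0.18, -0.54])) tcp coder [-0.6 60.7]
top row 248.5
0.03 lid coder [-1.2 57.4]
0.025 lid coder [ 0.2 57.4]
(array([310.7, 295.8]), array([ 256,  249,  110,   86, 7832], dtype=int32))
```

The apparent width fell from 114 to 110 px, which matches a 5 mm drop. I back off and look from above.

Call:
drive_tool --pt "0 -0.12 0 0" --pt "0 0 0 0" --pt "0 0 -0.2 0" --pt "0 0 -0.6 0" --pt "0 0 -0.8 0" --pt "0 0 -0.8 0" --pt "0 0 -0.4 0" --pt "0.8 0 0 0" --pt "0.8 0 0 0" --pt "0.8 0 0 0" --pt "0 0 0 0" --pt "0 0 0 0"

```text
time: 17.0
tcp_pos: [0.437, 0.0658, 0.1032]
orientation: [-0.026, 1.0, -0.0, 0.0]
force: [0.1, 0.4, -0.2]
gripper_width: 0.621
gripper_force: 0.0
```

```bash
python3 - <<'E'
from h import *
print(delta([*(LOAD+cy*.225),.1]))
T=[]
for n in("scene","side"):
    c=ctrl.capture(n);u,v=proj(c,[*(LOAD+cy*.1065),.037]);a=c["color"];T.append(cv2.resize(a[int(v)-35:int(v)+35,int(u)-45:int(u)+45],(400,311),interpolation=cv2.INTER_CUBIC))
    for b in blobs(c,(20,100,40),(35,255,255),40):
        if np.linalg.norm(b[0]-[u,v])<25:print(n,b,[coder(on(c,*b[0],z)).round(1) for z in(.035,.040)])
    for b in blobs(c,(45,100,40),(85,255,255),40): print("green",n,b)
cv2.imwrite("pics/t.png",np.hstack(T))
E
```

```text
('units', array([-2.41,  4.7 ,  0.13]), 'tool y deg', np.float64(92.96), 'tcp', array([0.437 , 0.0658, 0.1032]), 'F', array([ 0.05,  0.44, -0.18]))
scene (array([324.6, 246.7]), array([314, 238,  22,  18, 331], dtype=int32)) [array([ 2.6, 56.6]), array([ 6.4, 53.3])]
green scene (array([363.1, 219.9]), array([356, 215,  15,  11, 130], dtype=int32))
side (array([295. , 274.6]), array([285, 266,  20,  17, 223], dtype=int32)) [array([-2. , 53.3]), array([-4.8, 49.7])]
```

View pics/t.png

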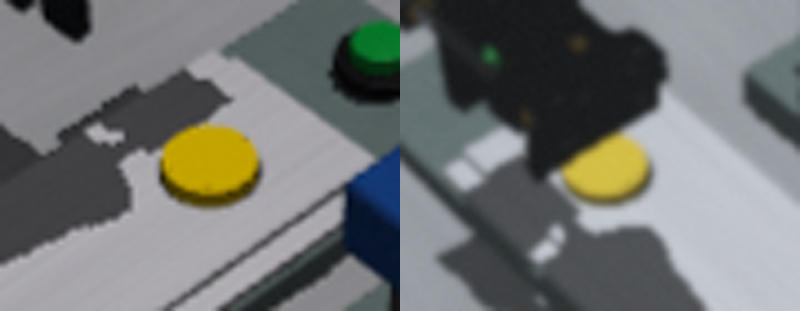

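The lid shows flat in the nest in both views, at (210,165) in the left half and (605,165) in the right. I'll shut the fingers and move towards the button, with one wrist look on the way to check the height.

Call:
drive_tool --pt "0 0 -0.5 0" --pt "0 0 -0.7 0" --pt "0 0 -0.7 0" --pt "-0.5 0.5 0 0" --pt "-0.7 0.7 0 0" --pt "-0.7 0.7 0 0" --pt "-0.5 0.4 0 0" --pt "0 0 0 0" --pt "0 0 0 0" --pt "0 0 0 0" --fingers 1

```text
time: 18.1
tcp_pos: [0.493, 0.126, 0.1504]
orientation: [-0.026, 1.0, -0.0, -0.0]
force: [0.3, -0.2, -0.1]
gripper_width: 0.004
gripper_force: 0.0
```

```bash
python3 - <<'E'
from h import *
print(delta([*(LOAD+cy*.225),.06]))
c=ctrl.capture("wrist");cv2.imwrite("pics/w5.png",c["color"])
def show(nm,lo,hi,z):
  m=cv2.inRange(cv2.cvtColor(c["color"],cv2.COLOR_BGR2HSV),lo,hi)
  for k in cv2.findContours(m,cv2.RETR_EXTERNAL,cv2.CHAIN_APPROX_NONE)[0]:
    if cv2.contourArea(k)>600:
        P=np.array([on(c,*p[0],z)[:2] for p in k]);q=P@np.c_[cx,cy]
        print(nm,cv2.boundingRect(k),"extent mm",(np.ptp(q,0)*1e3).round(1),"mid",((q.max(0)+q.min(0))/2-[LOAD@cx,LOAD@cy+.05]).round(4))
for z in(.037,.042):show("lid",(20,100,40),(35,255,255),z)
for z in(.035,.04):show("grn",(45,80,40),(85,255,255),z)
E
```

```text
('units', array([-0.05,  2.41,  3.62]), 'tool y deg', np.float64(92.95), 'tcp', array([0.493 , 0.126 , 0.1504]), 'F', array([ 0.27, -0.18, -0.12]))
lid (211, 206, 65, 64) extent mm [48.9 48.3] mid [0.0009 0.0585]
lid (211, 206, 65, 64) extent mm [47.9 47.4] mid [-0.0004  0.0596]
grn (377, 220, 44, 43) extent mm [33.  32.9] mid [0.0036 0.1759]
grn (377, 220, 44, 43) extent mm [32.4 32.3] mid [0.0023 0.1747]
```

View pics/w5.png

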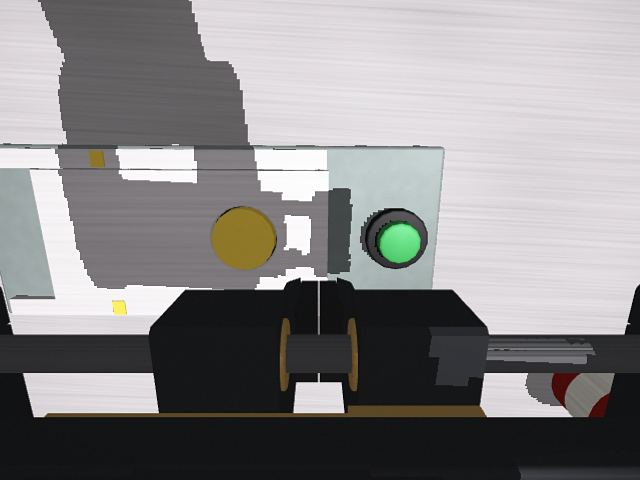

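The lid measures 48 to 49 mm across, round and inside the dark ring at (243,238). That fits a top height of 37 mm, so it is home. The button is at (400,243). I go over it now.

Call:
drive_tool --pt "-0.05 0.6 0 0" --pt "0 0.9 0 0" --pt "0 0.7 0 0" --pt "0 0.2 0.3 0" --pt "0 0 0.8 0" --pt "0 0 0.9 0" --pt "0 0 0.8 0" --pt "0 0 0.4 0" --pt "0 0 0 0" --pt "0 0 0 0"

```text
time: 19.15
tcp_pos: [0.4918, 0.1862, 0.071]
orientation: [-0.026, 1.0, 0.0, 0.0]
force: [-0.2, 0.2, 0.4]
gripper_width: 0.005
gripper_force: 0.0
```

```bash
python3 -c "
from h import *
s=ctrl.observe();print(delta([*(LOAD+cy*.225),.05]),coder(s['tcp_pos']))"
```

```text
('units', array([0.03, 0.  , 0.84]), 'tool y deg', np.float64(92.95), 'tcp', array([0.4918, 0.1862, 0.071 ]), 'F', array([-0.16,  0.25,  0.41])) [  0.76655881 174.91120574]
```

Call:
drive_tool --pt "0 0 0.3 0" --pt "0 0 0.3 0" --pt "0 0 0.2 0" --pt "0 0 0.1 0" --pt "0 0 0 0" --pt "0 0 0 0"

```text
time: 19.75
tcp_pos: [0.4915, 0.1864, 0.0481]
orientation: [-0.026, 1.0, -0.0, 0.0]
force: [-0.3, -0.3, -0.3]
gripper_width: 0.001
gripper_force: 0.0
```

Call:
drive_tool --pt "0 0 0.1 0" --pt "0 0 0.04 0" --pt "0 0 0 0"

```text
time: 20.05
tcp_pos: [0.4914, 0.1864, 0.0444]
orientation: [-0.026, 1.0, -0.0, -0.0]
force: [1.1, -0.2, 0.0]
gripper_width: 0.002
gripper_force: 0.0
```

Call:
drive_tool --pt "0 0 0.06 0" --pt "0 0 0.06 0" --pt "0 0 0 0"

```text
time: 20.35
tcp_pos: [0.4915, 0.1864, 0.0415]
orientation: [-0.026, 1.0, 0.0, 0.0]
force: [-0.0, -0.2, 1.5]
gripper_width: 0.007
gripper_force: 0.9
```

Call:
drive_tool --pt "0 0 0.06 0" --pt "0 0 0 0"

```text
time: 20.55
tcp_pos: [0.4915, 0.1864, 0.04]
orientation: [-0.026, 1.0, 0.0, 0.0]
force: [-0.8, 0.4, 2.6]
gripper_width: 0.005
gripper_force: 1.4
```

Call:
drive_tool --pt "0 0 0.06 0" --pt "0 0 0 0"

```text
time: 20.75
tcp_pos: [0.4915, 0.1864, 0.0385]
orientation: [-0.026, 1.0, 0.0, 0.0]
force: [0.0, -0.6, 4.1]
gripper_width: 0.009
gripper_force: 1.8
```

Call:
drive_tool --pt "0 0 0.06 0" --pt "0 0 0 0"

```text
time: 20.95
tcp_pos: [0.4915, 0.1864, 0.037]
orientation: [-0.026, 1.0, 0.0, 0.0]
force: [0.7, 0.4, 5.2]
gripper_width: 0.001
gripper_force: 2.2
```

Call:
drive_tool --pt "0 0 0.03 0" --pt "0 0 0 0"

```text
time: 21.15
tcp_pos: [0.4915, 0.1864, 0.0364]
orientation: [-0.026, 1.0, -0.0, 0.0]
force: [-0.4, -0.6, 6.3]
gripper_width: 0.004
gripper_force: 2.8
```

Call:
drive_tool --pt "0 0 -0.2 0" --pt "0 0 -0.5 0" --pt "0 0 -0.8 0" --pt "0 0 -0.8 0" --pt "0 0 -0.8 0" --pt "0 0 -0.8 0" --pt "0 0 -0.6 0" --pt "0 0 0 0" --pt "0 0 0 0"

```text
time: 22.05
tcp_pos: [0.4911, 0.1864, 0.1482]
orientation: [-0.026, 1.0, -0.0, -0.0]
force: [0.1, 0.4, -0.8]
gripper_width: 0.006
gripper_force: 0.0
```

```bash
python3 - <<'E'
from h import *
s=ctrl.observe();print(s["tcp_pos"],s["force"])
for n in("scene","wrist"):
  c=ctrl.capture(n)
  for b in blobs(c,(20,100,40),(35,255,255),250):
    p=coder(on(c,*b[0],.035))
    if abs(p[0])<30 and 0<p[1]<100:print(n,"lid",b,p.round(1))
  for b in blobs(c,(45,80,40),(85,255,255),80): print(n,"grn",b)
  for b in blobs(c,(0,130,60),(8,255,255),200): print(n,"red",b,on(c,*b[0],.007).round(3))
E
```

```text
[0.49110261 0.18635694 0.14816184] [ 0.14886567  0.41981309 -0.83646112]
scene lid (array([324.7, 247.2]), array([314, 238,  22,  19, 339], dtype=int32)) [ 3.9 55.7]
scene grn (array([362.8, 220. ]), array([356, 215,  14,  11, 120], dtype=int32))
scene red (array([164.1, 320.6]), array([152, 311,  25,  21, 397], dtype=int32)) [ 0.427 -0.294  0.007]
wrist lid (array([163.1, 237.4]), array([ 129,  206,   69,   64, 3362], dtype=int32)) [ 1.  59.1]
wrist grn (array([318.5, 241.1]), array([ 298,  219,   42,   44, 1449], dtype=int32))
wrist red (array([498.4, 383.6]), array([491, 373,  23,  34, 349], dtype=int32)) [0.631 0.362 0.007]
wrist red (array([557. , 404.1]), array([ 518,  388,   85,   30, 1591], dtype=int32)) [0.65  0.421 0.007]
```

The lid has not moved, the button is up and the arm is clear, so I hand the job in.

```bash
python3 -c "
from plant import ctrl
print(ctrl.sign_off())"
```

```text
the job is handed in; nothing more can be done
None
```

The yellow lid is lying flat in the nest, the start button was pressed fully (6.3 N) and let go, and I handed the job in at about 22 s; no verdict came back.

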